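# Unlock and lift off a blender cup's blade base of unknown hand

### The arm

A 6-joint arm with a two-finger parallel gripper is mounted at the origin on a cart in front of the work surface, level with it; the furniture and walls round the work are solid. World frame = base frame: x ahead of the robot, y to its left, z up, the work surface at z = 0. Lengths are in m, angles in rad, forces in N, time in s.
With the tool pointing down it reaches from about 0.275 to 0.875 m from the base axis. Payload 12.5 kg.
Tool frame: the origin (TCP) lies on the mounting face of the last link; the fingertips stand 173 mm ahead of it and the grasp point (between the pads) lies 155 mm ahead of it; z points along the fingers, y is the line along which they close (so a half turn about z gives the same grasp; the last joint's range is limited). The gripper opens to 85 mm and grips with 20 to 120 N. Pads are 22 mm wide; open, the fingers measure 114 mm over their backs; the gripper's body (76 mm by 85 mm) begins 54 mm behind the grasp point. The pads swing forward as they close: fully open they stand 13 mm farther back than shut.
Start: joints at [-1.221, 0.351, 1.652, -0, 1.139, -0.085], TCP at [0.232, -0.499, 0.405] pointing down, gripper open.
Joint ranges: [-2.75, 2.75], [-0.79, 2.1], [0.01, 2.65], [-1.57, 4.71], [0.07, 3.14], [-2.87, 2.87]. Speed limits (rad/s): [2.22, 2.22, 2.79, 3.14, 3.14, 3.14].

### API

Orientations are given as [roll, pitch, yaw] about the fixed x, y, z axes, in that order (R = Rz(yaw) Ry(pitch) Rx(roll)).
In Python, from station import ctrl, cams, order gives the robot as it stands.
- The arm moves only by the shell command python3 -m creep 'ROWS'. ROWS is JSON, a list of rows, each a list of 7 numbers: the opening, from -1 (shut) to 1 (fully open), then the shift along the tool's x, y, z each as a share of 250 mm, from -1 to 1, then the turn, a rotation vector about the tool's x, y, z each as a share of 90 degrees, from -1 to 1. A call has 1 to 20 rows; each row shifts and turns the commanded pose from where the row before left it, along the tool's axes as they then stand; what a row does not reach is not made up. A row lasts 1/10 s, in which the tool goes at most 50 mm and 8.59 degrees, less where a joint would pass 70% of its speed; a pose out of reach is approached as far as the arm can. A call with a number of a shift or a turn outside -1 to 1 is refused whole. A call with a gripper value outside its range is refused whole. The fingers move at their own pace and stop on an object; the grip force is fixed at half the most. Time passes only in rows, so rows that do not move let the fingers close. It gives the time, the measured TCP pose, the force, the opening and the grip force at its end, in the units of the state.
- ctrl.get_state(): the state, without advancing time (a new reading comes with each control period).
- cams.grab_frame(name): name is "scene" or "top" or "wrist"; returns the picture (384x512x3 uint8, blue, green, red); there is no depth.
- cams.calibration(name): a dict with "K" (3x3 intrinsics, pixels), "dist" ([k1, k2, p1, p2, k3] as OpenCV has them; the pictures are not rectified), "extrinsics" (4x4, takes a point from world to camera coordinates). Camera axes: x right, y down, z forward; pixel columns grow to the right and rows downward; lengths in m; the calibration is good to about 2 mm. A picture is of the moment at which its call begins: read the wrist's pose just before it. calibration takes no time and is no camera call; for the wrist camera it gives the pose at the moment of the call.
- order.hand_in(): hands the job in; it is judged then, once.
The state is a dict: "t": time; "qpos": joint angles; "joint_velocities": joint speeds; "joint_efforts": joint torques, N m; "position": TCP position; "tcp_rot": TCP orientation; "wrist_force": force on the tool from outside, world axes, zero at the start; "moment": the same for the moment, N m; "grip_width": opening from 0.0 (shut) to 1.0 (fully open); "grasp_force": force on a finger pad.
Only numpy, scipy, OpenCV 4.12 (cv2) and the standard library are available. Lean on these libraries where they do the work, as an engineer would, in place of code of your own. Each camera call takes 0.05 s, during which the arm holds its last target. There are 200 camera calls.

### The job

The blade base on the blender cup nearer to you must come off for washing, but these two look-alike cups lock in opposite directions and nobody remembers which is which: feel out carefully, by its grip bar, which way it gives, without wrenching the cup round in its suction foot, then turn it that way until it is unlocked. Lift it straight off and finish still holding it, level and still, about a hand's breadth above the mouth of its own cup so that drips fall back in. Leave the farther cup closed and do not disturb the lemon, the garlic or the teaspoon.

Things in the scene. Friction and masses are not known exactly. Their poses are not given: they have to be found in the camera images.
- cap_a: blade base on cup a: grey ribbed round lid, 77 mm across, a black grip bar on top. Origin on its axis at the rim it rests on; z up, x along the bar. Skirt to 17 mm below the origin, plate and low boss to 8 mm above it; a shaft with small blades hangs 32 mm below it in the cup. 0.1 to 0.16 kg. Held only by three lugs in its skirt; starts fully locked, within 5 degrees of a stop.
- cap_a_grip (a point): middle of that lid's grip bar, 18 mm above the lid's origin; bar 52 mm long (x), 13 mm thick (y), 24 mm high. The lid turns easily the opening way; at 52 to 80 degrees from locked it is free and lifts straight off (65 is best; another stop at about 84). Whether it opens clockwise or counter-clockwise cannot be seen; the two cups differ.
- cup_a_mouth (a point): centre of the rim of cup a, 128 mm above the worktop, z up the cup's axis: a clear cup 66 mm across and 104 mm high (neck 56, bore 49 mm) in a suction foot fixed to the worktop. Two look-alike cups: open the one nearer the robot (y under 0.2); the other stands farther off to its left (y over 0.25).
- cup_a (a joint): how far cup a has turned in its suction foot, rad, counter-clockwise from above positive, 0 at the start. Held by friction (about 0.5 N m), stays where it is left: turning the lid against its stop drags the cup round with it, turning it the opening way does not. More than 0.35 either way is a failure.
- foot_a: the suction foot of cup a, with its clear cup: round, 108 mm across, 24 mm high, a small lever at one side; origin on the cup's axis at the worktop
- cap_b: blade base on cup b: grey ribbed round lid, 77 mm across, a black grip bar on top. Origin on its axis at the rim it rests on; z up, x along the bar. Skirt to 17 mm below the origin, plate and low boss to 8 mm above it; a shaft with small blades hangs 32 mm below it in the cup. 0.1 to 0.16 kg. Held only by three lugs in its skirt; starts fully locked, within 5 degrees of a stop.
- cap_b_grip (a point): middle of that lid's grip bar, 18 mm above the lid's origin; bar 52 mm long (x), 13 mm thick (y), 24 mm high. The lid turns easily the opening way; at 52 to 80 degrees from locked it is free and lifts straight off (65 is best; another stop at about 84). Whether it opens clockwise or counter-clockwise cannot be seen; the two cups differ.
- cup_b_mouth (a point): centre of the rim of cup b, 128 mm above the worktop, z up the cup's axis: a clear cup 66 mm across and 104 mm high (neck 56, bore 49 mm) in a suction foot fixed to the worktop. Two look-alike cups: open the one nearer the robot (y under 0.2); the other stands farther off to its left (y over 0.25).
- cup_b (a joint): how far cup b has turned in its suction foot, rad, counter-clockwise from above positive, 0 at the start. Held by friction (about 0.5 N m), stays where it is left: turning the lid against its stop drags the cup round with it, turning it the opening way does not. More than 0.35 either way is a failure.
- foot_b: the suction foot of cup b, with its clear cup: round, 108 mm across, 24 mm high, a small lever at one side; origin on the cup's axis at the worktop
- lemon_b: a lemon on the worktop, 72x55x56 mm, origin under its centre; leave alone
- garlic: a head of garlic, 56x56x56 mm, origin under its centre; leave alone
- teaspoon: a teaspoon beyond the cups, 132x26x9 mm, long along its x, origin under its centre; leave alone
Mind the look-alikes: they are no part of the job. Leave any blue look-alike of the cap_a alone. What is shaped like the cap_b but blue is not meant.

How it is judged:
On the way:
1. the blade base of the nearer cup is turned, by its grip, at least 40 degrees out of its locked position while it still sits on the cup (((world y of cup_a_mouth below 0.21 m and angle between the x axis of cap_a and the x axis of cup_a_mouth, either way round above 0.7 rad and z of cap_a in the frame of cup_a_mouth below 0.012 m and contact force between the fingers and cap_a above 1 N) or (world y of cup_b_mouth below 0.21 m and angle between the x axis of cap_b and the x axis of cup_b_mouth, either way round above 0.7 rad and z of cap_b in the frame of cup_b_mouth below 0.012 m and contact force between the fingers and cap_b above 1 N))), for 0.1 s.
At the end, for the whole second after the job is handed in: the blade base of the nearer cup is in the fingers (more than 1 N), not touching the cup, its origin 60 to 200 mm above the cup's rim and within 40 mm of the cup's axis, level within 0.25 rad, slower than 0.03 m/s; the other cup's blade base has moved less than 15 mm and still sits on its cup (((world y of cup_a_mouth below 0.21 m and z of cap_a in the frame of cup_a_mouth between 0.06 and 0.2 m and horizontal distance between cap_a and cup_a_mouth below 0.04 m and angle between cap_a's own z axis and vertical below 0.25 rad and linear speed of cap_a below 0.03 m/s and contact force between the fingers and cap_a above 1 N and contact force between cap_a and foot_a below 0.1 N and distance of cap_b from where it was at the start of the episode below 0.015 m and z of cap_b in the frame of cup_b_mouth below 0.006 m) or (world y of cup_b_mouth below 0.21 m and z of cap_b in the frame of cup_b_mouth between 0.06 and 0.2 m and horizontal distance between cap_b and cup_b_mouth below 0.04 m and angle between cap_b's own z axis and vertical below 0.25 rad and linear speed of cap_b below 0.03 m/s and contact force between the fingers and cap_b above 1 N and contact force between cap_b and foot_b below 0.1 N and distance of cap_a from where it was at the start of the episode below 0.015 m and z of cap_a in the frame of cup_a_mouth below 0.006 m))); the arm keeps its last pose, push and grip.
It fails at once if a cup is wrenched round in its suction foot by more than 0.35 rad (value of joint any of cup_a, cup_b above 0.35 rad or value of joint any of cup_a, cup_b below -0.35 rad).
It fails at once if the lemon, the garlic or the teaspoon is moved more than 40 mm (distance of any of lemon_b, garlic, teaspoon from where it was at the start of the episode above 0.04 m).
It also fails if it takes over 38 s, if anything falls off the work surface, if the arm or the gripper's body presses on something with over 40 N, if the wrist force passes 120 N, or if a joint passes its speed limit or range.

## Working session

There is one attempt and no reset: what is moved stays moved. The work goes in short steps, Python scripts to look and compute and a shell command to move; the robot and the scene stay as the last step left them, time stands still between calls to the robot, and variables do not carry over. Pictures are saved under pics/ and viewed, at most 10 in all, crops included, and the job is handed in when it is done.

```bash
mkdir -p pics; python3 - <<'E'
from station import ctrl,cams
import cv2,numpy as np
np.set_printoptions(precision=4,suppress=True)
s=ctrl.get_state();print(s)
a=cams.grab_frame("scene");b=cams.grab_frame("top")
cv2.imwrite("pics/scene0.png",a);cv2.imwrite("pics/top0.png",b)
for n in("scene","top"):
    c=cams.calibration(n);print(n,np.array(c["K"]),c["dist"],np.array(c["extrinsics"]))
E
```

```text
{'t': 0.0, 'qpos': array([-1.2206,  0.3513,  1.6524,  0.    ,  1.1391, -0.0846]), 'joint_velocities': array([0.0005, 0.0004, 0.0021, 0.0004, 0.0012, 0.0002]), 'joint_efforts': array([ -0.0011, -50.6102, -29.1403,  -0.0002,   0.0045,   0.    ]), 'position': array([ 0.2316, -0.4987,  0.4041]), 'tcp_rot': array([-3.1404, -0.0001,  0.4348]), 'wrist_force': array([-0.3532,  0.6438, -0.0567]), 'moment': array([-0.0128, -0.0016,  0.0638]), 'grasp_force': 0.0, 'grip_width': 0.9983311274601333}
scene [[432.4453   0.     256.6477]
 [  0.     432.4453 188.1949]
 [  0.       0.       1.    ]] [-0.1534  0.      0.      0.      0.    ] [[-0.591  -0.8067  0.0002  0.492 ]
 [-0.4804  0.3517 -0.8034  0.2976]
 [ 0.648  -0.4749 -0.5954  0.7886]
 [ 0.      0.      0.      1.    ]]
top [[484.6847   0.     257.8366]
 [  0.     484.6847 189.1834]
 [  0.       0.       1.    ]] [0.0528 0.     0.     0.     0.    ] [[ 0.0222 -0.9996 -0.015   0.19  ]
 [-0.9813 -0.0189 -0.1917  0.5732]
 [ 0.1914  0.019  -0.9813  0.9542]
 [ 0.      0.      0.      1.    ]]
```

View pics/top0.png

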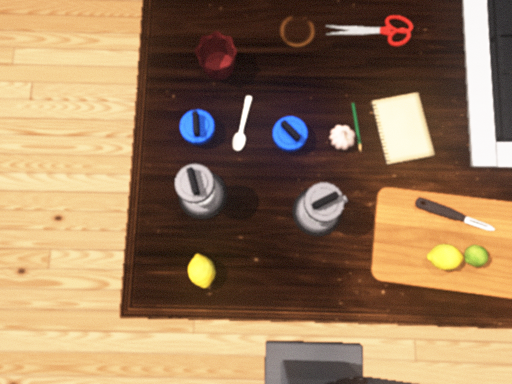

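View pics/scene0.png

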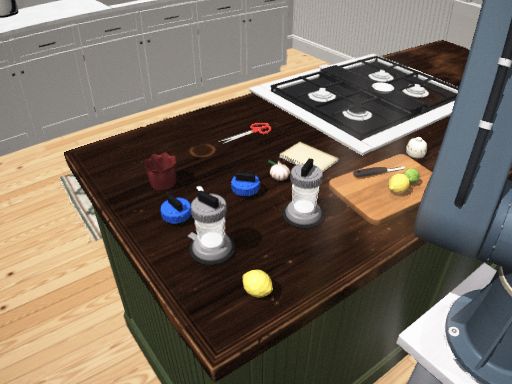

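Top view: there are four lids. The grey ones are at (195,183), the left and farther cup, and at (322,200), the right and nearer cup. The blue ones at (197,127) and (290,132) are look-alikes lying on the table. The lid at (322,200) fits because it is grey, sits on a clear cup and is nearest the robot. Next I'll measure its bar and confirm it in a crop.

```bash
cat > h.py <<'E'
import cv2,numpy as np
from station import ctrl,cams
np.set_printoptions(precision=4,suppress=True)
def ray(c,uv,z):
    E=np.array(c["extrinsics"]);p=cv2.undistortPoints(np.array(uv,float).reshape(-1,1,2),np.array(c["K"]),np.array(c["dist"])).reshape(-1,2)
    d=np.c_[p,np.ones(len(p))]@E[:3,:3];o=-E[:3,:3].T@E[:3,3]
    return o+d*((z-o[2])/d[:,2])[:,None]
def bar(img,c,roi,z,thr=45):
    x0,y0,x1,y1=roi;g=img[y0:y1,x0:x1].max(2)
    n,l,st,ce=cv2.connectedComponentsWithStats((g<thr).astype(np.uint8))
    out=[]
    for i in range(1,n):
        if st[i,4]<40: continue
        ys,xs=np.nonzero(l==i);P=ray(c,np.c_[xs+x0,ys+y0],z)[:,:2]
        r=cv2.minAreaRect((P*1000).astype(np.float32));w=cv2.boxPoints(r)
        e=max([w[1]-w[0],w[2]-w[1]],key=np.linalg.norm)
        print("px",ce[i]+[x0,y0],st[i,4],"mean",P.mean(0),"rect",np.array(r[0])/1000,r[1],"yaw",np.arctan2(e[1],e[0]))
E
python3 - <<'E'
from h import *
a=cv2.imread("pics/top0.png");c=cams.calibration("top")
bar(a,c,(305,185,342,218),.157)
print("far");bar(a,c,(180,166,212,200),.157)
print(ray(c,[[322,200],[195,183]],.136),ray(c,[[342,137],[201,271]],.02))
k=a[140:260,260:390];cv2.imwrite("pics/crop0.png",cv2.resize(k,None,fx=4.5,fy=4.5,interpolation=cv2.INTER_CUBIC))
E
```

```text
far
[[0.535  0.0775 0.136 ]
 [0.5635 0.3216 0.136 ]] [[0.6968 0.02   0.02  ]
 [0.3995 0.3176 0.02  ]]
```

View pics/crop0.png

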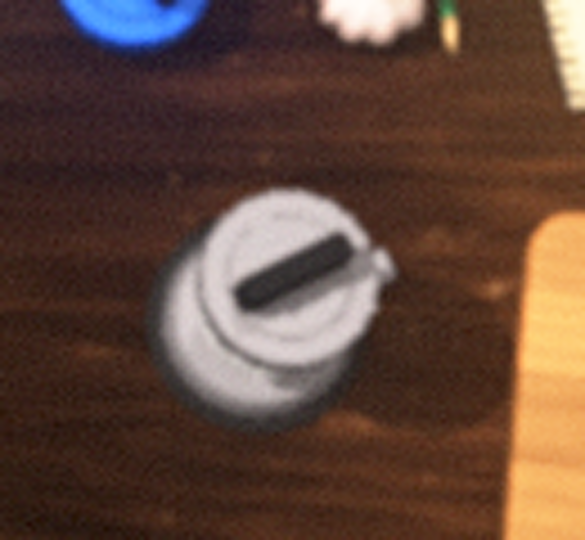

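The crop shows the grey ribbed lid with a black bar on the clear cup. The bar is centred at about (326,200) and runs from lower-left to upper-right, so this is the one meant. The mask threshold needs to be higher.

```bash
python3 - <<'E'
from h import *
a=cv2.imread("pics/top0.png");c=cams.calibration("top")
for t in(70,85,100):
    print(t);bar(a,c,(309,188,341,211),.157,t)
m=cv2.cvtColor(a,cv2.COLOR_BGR2HSV)
# plate disc centre (plate rim about z .136)
g=((m[...,2]>110)&(m[...,1]<60)).astype(np.uint8)[175:225,300:350]
s=ctrl.get_state();print(s["position"],s["tcp_rot"])
E
```

```text
70
px [324.7679 200.5952] 168 mean [0.5304 0.0748] rect [0.5303 0.0747] (11.673819541931152, 50.41169738769531) yaw -1.0845182
85
px [324.8261 200.712 ] 184 mean [0.5301 0.0747] rect [0.53   0.0745] (12.503846168518066, 50.55796432495117) yaw -1.084535
100
px [325.1137 200.564 ] 211 mean [0.5304 0.0742] rect [0.5302 0.0742] (14.1725435256958, 51.31341552734375) yaw -1.0844575
[ 0.2317 -0.4987  0.4042] [-3.1405 -0.0001  0.4348]
```

```bash
python3 -m creep '[[1,0.114,-0.088,0,0,0,0],[1,0.114,-0.088,0,0,0,0],[1,0.114,-0.088,0,0,0,0],[1,0.114,-0.088,0,0,0,0],[1,0.114,-0.088,0,0,0,0],[1,0.114,-0.088,0,0,0,0],[1,0.114,-0.088,0,0,0,0],[1,0.114,-0.088,0,0,0,0],[1,0.114,-0.088,0,0,0,0],[1,0.114,-0.088,0,0,0,0],[1,0.114,-0.088,0,0,0,0],[1,0.114,-0.088,0,0,0,0],[1,0.114,-0.088,0,0,0,0],[1,0.114,-0.088,0,0,0,0],[1,0.114,-0.088,0,0,0,0],[1,0.114,-0.088,0,0,0,0],[1,0.114,-0.088,0,0,0,0],[1,0.114,-0.088,0,0,0,0]]'
python3 -m creep '[[1,0,0,0,0,0,-0.0939],[1,0,0,0,0,0,-0.0939],[1,0,0,0,0,0,-0.0939],[1,0,0,0,0,0,-0.0939],[1,0,0,0,0,0,-0.0939],[1,0,0,0,0,0,-0.0939],[1,0,0,0,0,0,-0.0939],[1,0,0,0,0,0,-0.0939],[1,0,0,0,0,0,-0.0939],[1,0,0,0,0,0,-0.0939],[1,0,0,0,0,0,-0.0939],[1,0,0,0,0,0,0],[1,0,0,0,0,0,0]]'
python3 - <<'E'
from h import *
s=ctrl.get_state();c=cams.calibration("wrist");w=cams.grab_frame("wrist");cv2.imwrite("pics/wrist1.png",w)
print(s["position"],s["tcp_rot"],s["qpos"],s["wrist_force"],s["moment"],s["t"])
E
```

```text
t: 1.9
position: [0.5306, 0.0779, 0.4045]
tcp_rot: [-3.141, 0.0, 0.435]
wrist_force: [0.7, -1.2, -0.3]
grip_width: 0.999
grasp_force: 0.0
t: 3.2
position: [0.5301, 0.0764, 0.4045]
tcp_rot: [-3.141, -0.0, 2.053]
wrist_force: [0.5, 0.8, -0.5]
grip_width: 1.001
grasp_force: 0.0
[0.5301 0.0764 0.4045] [-3.1412 -0.0002  2.0529] [ 0.0563  0.3249  1.689  -0.      1.128  -0.4258] [ 0.5199  0.8395 -0.4622] [-0.0182  0.0078  0.0238] 3.2
```

View pics/wrist1.png

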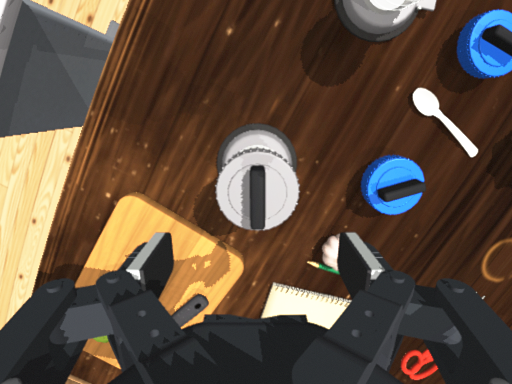

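The wrist view shows the near lid's bar upright at about (257,197), between the open fingers. I'll measure it from here too.

```bash
python3 - <<'E'
from h import *
a=cv2.imread("pics/wrist1.png");c=cams.calibration("wrist")
for t in(50,80):bar(a,c,(240,160,275,233),.158,t)
g=cv2.inRange(a,(120,120,120),(255,255,255))[145:235,210:305]
s=ctrl.get_state();print(s["position"],s["tcp_rot"])
E
```

```text
px [254.5522 182.9627] 134 mean [0.5244 0.0858] rect [0.5314 0.0761] (10.2935791015625, 51.96981430053711) yaw -1.0806117
px [257.0456 196.8947] 921 mean [0.5316 0.0765] rect [0.5318 0.0758] (11.611639022827148, 52.9587516784668) yaw -1.0792662
[0.5301 0.0764 0.4046] [-3.1414 -0.0001  2.0531]
```

```bash
python3 -m creep '[[1,0,0,0.07,0,0,-0.0045],[1,0,0,0.07,0,0,0],[1,0,0,0.07,0,0,0],[1,0,0,0.07,0,0,0],[1,0,0,0.05,0,0,0],[1,0,0,0.03,0,0,0],[1,0,0,0,0,0,0],[1,0,0,0,0,0,0]]'
python3 -m creep '[[-1,0,0,0,0,0,0],[-1,0,0,0,0,0,0],[-1,0,0,0,0,0,0],[-1,0,0,0,0,0,0],[-1,0,0,0,0,0,0],[-1,0,0,0,0,0,0],[-1,0,0,0,0,0,0],[-1,0,0,0,0,0,0],[-1,0,0,0,0,0,0],[-1,0,0,0,0,0,0]]'
python3 -c "
from h import *
s=ctrl.get_state();print(s)"
```

```text
t: 4.05
position: [0.5304, 0.0765, 0.3152]
tcp_rot: [3.141, 0.0, 2.064]
wrist_force: [0.0, -0.7, 0.1]
grip_width: 0.998
grasp_force: 0.0
t: 5.05
position: [0.5304, 0.0765, 0.315]
tcp_rot: [3.14, 0.0, 2.064]
wrist_force: [2.6, 3.2, 5.2]
grip_width: 0.133
grasp_force: 59.5
{'t': 5.05, 'qpos': array([ 0.0564,  0.4374,  1.7718,  0.0002,  0.9312, -0.4373]), 'joint_velocities': array([-0.0002,  0.0001,  0.0004, -0.0027, -0.0016, -0.0006]), 'joint_efforts': array([ -1.1467, -48.3681, -21.7022,  -0.4867,   0.7467,   0.009 ]), 'position': array([0.5304, 0.0765, 0.315 ]), 'tcp_rot': array([3.1404, 0.0004, 2.0643]), 'wrist_force': array([2.5851, 3.2407, 5.2445]), 'moment': array([ 0.4155, -0.406 ,  0.0298]), 'grasp_force': 59.51045751571655, 'grip_width': 0.1331137494841192}
```

```bash
for i in 1; do python3 -m creep '[[-1,0,0,0,0,0,0.02],[-1,0,0,0,0,0,0.02],[-1,0,0,0,0,0,0]]'; done; python3 -c "
from h import *
s=ctrl.get_state();print(s['moment'],s['tcp_rot'],s['wrist_force'],s['joint_efforts'][5])"
python3 -m creep '[[-1,0,0,0,0,0,0.02],[-1,0,0,0,0,0,0.02],[-1,0,0,0,0,0,0]]'; python3 -c "
from h import *
s=ctrl.get_state();print(s['moment'],s['tcp_rot'],s['wrist_force'],s['joint_efforts'][5])"
```

```text
t: 5.35
position: [0.5306, 0.0765, 0.3151]
tcp_rot: [3.14, 0.001, 2.001]
wrist_force: [3.8, 2.7, 4.6]
grip_width: 0.137
grasp_force: 59.5
[ 0.4168 -0.7507  0.4384] [3.1397 0.0009 2.0013] [3.8113 2.7378 4.607 ] 0.8112375810742378
t: 5.65
position: [0.5307, 0.0766, 0.3151]
tcp_rot: [3.139, 0.001, 1.938]
wrist_force: [5.2, 3.2, 3.0]
grip_width: 0.134
grasp_force: 59.4
[ 0.6509 -0.919   0.3755] [3.1392 0.0007 1.9384] [5.2413 3.2198 3.0498] 0.8254255726933479
```

Clockwise resists with about 0.4 N m from the first degrees, which looks like the stop dragging the cup. I'll feel the other way.

```bash
python3 -m creep '[[-1,0,0,0,0,0,-0.02],[-1,0,0,0,0,0,-0.02],[-1,0,0,0,0,0,0]]'; python3 -c "
from h import *
s=ctrl.get_state();print(s['moment'],s['tcp_rot'],s['wrist_force'],s['joint_efforts'][5])"
python3 -m creep '[[-1,0,0,0,0,0,-0.02],[-1,0,0,0,0,0,-0.02],[-1,0,0,0,0,0,-0.02],[-1,0,0,0,0,0,0]]'; python3 -c "
from h import *
s=ctrl.get_state();print(s['moment'],s['tcp_rot'],s['wrist_force'],s['joint_efforts'][5])"
```

```text
t: 5.95
position: [0.5305, 0.0765, 0.3151]
tcp_rot: [3.14, 0.0, 2.002]
wrist_force: [5.3, 3.5, 5.7]
grip_width: 0.134
grasp_force: 59.5
[ 0.547  -0.7346  0.0614] [3.14   0.0004 2.0019] [5.2895 3.5334 5.6502] -0.44150090776383877
t: 6.35
position: [0.5303, 0.0765, 0.315]
tcp_rot: [3.141, 0.0, 2.096]
wrist_force: [4.0, 1.7, 6.6]
grip_width: 0.133
grasp_force: 59.7
[ 0.3671 -0.4453  0.0484] [3.1407 0.0004 2.0958] [3.9931 1.6839 6.5834] -0.37715968675911427
```

Counter-clockwise gives with about 0.05 N m, so that is the opening way. The stop is at yaw ≈ 1.94, so I'm aiming for yaw ≈ 3.08.

```bash
python3 -m creep '[[-1,0,0,0,0,0,-0.04],[-1,0,0,0,0,0,-0.04],[-1,0,0,0,0,0,-0.04],[-1,0,0,0,0,0,-0.04],[-1,0,0,0,0,0,-0.04],[-1,0,0,0,0,0,-0.04],[-1,0,0,0,0,0,0]]'; python3 -c "
from h import *
s=ctrl.get_state();print(s['moment'],s['tcp_rot'],s['wrist_force'],s['joint_efforts'][5])"
```

```text
t: 7.05
position: [0.53, 0.0762, 0.315]
tcp_rot: [-3.141, -0.0, 2.474]
wrist_force: [-0.6, -0.1, 9.1]
grip_width: 0.135
grasp_force: 60.1
[-0.0814  0.0253  0.075 ] [-3.1409 -0.0001  2.474 ] [-0.5755 -0.1202  9.1274] -0.6870986893773079
```

```bash
python3 -m creep '[[-1,0,0,0,0,0,-0.04],[-1,0,0,0,0,0,-0.04],[-1,0,0,0,0,0,-0.04],[-1,0,0,0,0,0,-0.04],[-1,0,0,0,0,0,-0.04],[-1,0,0,0,0,0,-0.04],[-1,0,0,0,0,0,-0.04],[-1,0,0,0,0,0,-0.04],[-1,0,0,0,0,0,-0.04],[-1,0,0,0,0,0,-0.026],[-1,0,0,0,0,0,0],[-1,0,0,0,0,0,0]]'; python3 - <<'E'
from h import *
s=ctrl.get_state();print(s['moment'],s['tcp_rot'],s['wrist_force'],s['joint_efforts'][5])
b=cams.grab_frame("top");cv2.imwrite("pics/top2.png",cv2.resize(b[100:280,140:400],None,fx=3,fy=3,interpolation=cv2.INTER_CUBIC))
E
```

```text
t: 8.25
position: [0.5298, 0.0757, 0.315]
tcp_rot: [-3.14, -0.002, 3.078]
wrist_force: [-3.5, -7.0, 12.0]
grip_width: 0.135
grasp_force: 60.4
[-1.1458  0.5237 -0.0568] [-3.1396 -0.0016  3.0783] [-3.4553 -6.9756 12.0443] -0.10479393415153027
```

View pics/top2.png

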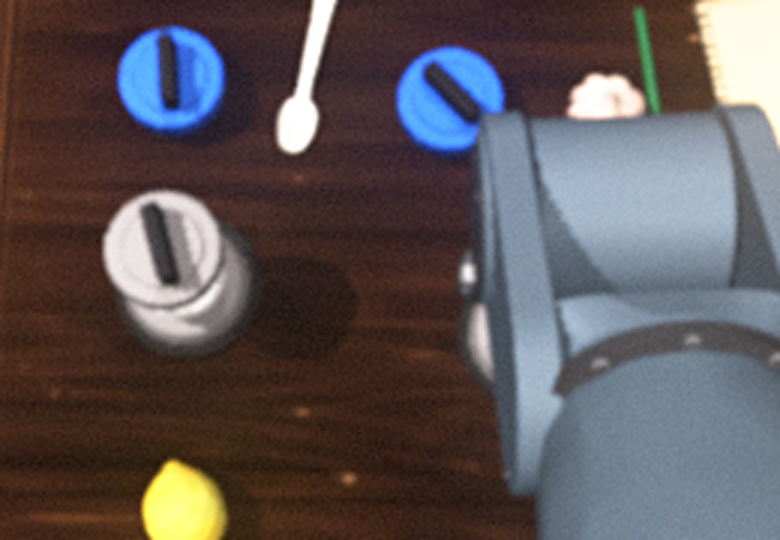

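The arm hides the near cup; the far lid at about (160,245), the lemon, the spoon and the garlic are undisturbed. The moment is still low, so no stop has been reached. I'll lift a little first and check the force.

```bash
python3 -m creep '[[-1,0,0,-0.012,0,0,0],[-1,0,0,-0.012,0,0,0],[-1,0,0,-0.012,0,0,0],[-1,0,0,-0.012,0,0,0],[-1,0,0,0,0,0,0]]'; python3 -c "
from h import *
s=ctrl.get_state();print(s['moment'],s['wrist_force'])"
```

```text
t: 8.8
position: [0.5297, 0.0758, 0.326]
tcp_rot: [-3.14, -0.003, 3.078]
wrist_force: [0.5, -5.2, -0.8]
grip_width: 0.138
grasp_force: 59.2
[-1.0924  0.0166 -0.0852] [ 0.498  -5.2388 -0.8393]
```

```bash
python3 -m creep '[[-1,0,-0.004,-0.02,0,0,0],[-1,0,0,-0.02,0,0,0],[-1,0,0,-0.02,0,0,0],[-1,0,0,-0.03,0,0,0],[-1,0,0,-0.04,0,0,0],[-1,0,0,-0.04,0,0,0],[-1,0,0,-0.05,0,0,0],[-1,0,0,-0.05,0,0,0],[-1,0,0,-0.05,0,0,0],[-1,0,0,-0.03,0,0,0],[-1,0,0,-0.02,0,0,0],[-1,0,0,0,0,0,0],[-1,0,0,0,0,0,0],[-1,0,0,0,0,0,0],[-1,0,0,0,0,0,0]]'; python3 - <<'E'
from h import *
s=ctrl.get_state();print(s['moment'],s['wrist_force'],s['joint_velocities'])
b=cams.grab_frame("scene");cv2.imwrite("pics/scene3.png",cv2.resize(b[60:320,130:420],None,fx=2.3,fy=2.3))
E
```

```text
t: 10.3
position: [0.5301, 0.0754, 0.4188]
tcp_rot: [-3.142, -0.001, 3.079]
wrist_force: [0.5, 0.7, -1.2]
grip_width: 0.137
grasp_force: 59.1
[-0.04    0.048  -0.0505] [ 0.4501  0.6971 -1.1821] [ 0.0014  0.0001 -0.0028  0.0008  0.0003  0.    ]
```

View pics/scene3.png

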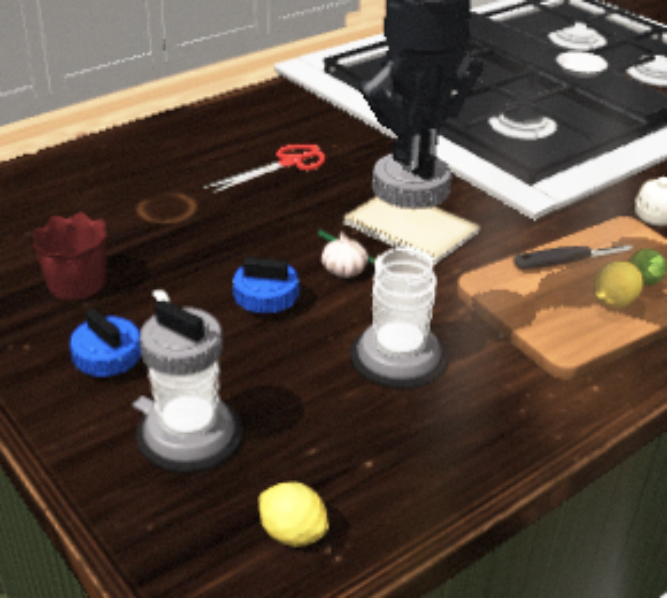

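The lid at (410,182) hangs level in the fingers, about 104 mm above the open near cup at (405,270). The far cup is still closed, and the lemon and garlic are in place.

```bash
python3 -c "
from station import order
print(order.hand_in())"
```

```text
the job is handed in; nothing more can be done
None
```

I handed the job in with the nearer cup's blade base, which opened counter-clockwise, held level and still about 104 mm above its own cup; the other cup stayed closed and the lemon, garlic and teaspoon were not disturbed (hand-in returned no verdict).

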